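Build the toy gateway on the layout board

ROBOT

A 6-joint arm with a two-finger parallel gripper is mounted at the origin on the work surface. World frame = base frame: x ahead of the robot, y to its left, z up, the work surface at z = 0. Lengths are in mm, angles in rad, forces in N, time in s.
With the tool pointing down it reaches from about 300 to 950 mm from the base axis. Payload 3.1 kg.
Tool frame: the origin (TCP) lies at the very end of the fingers, on their centre line; the grasp point (between the pads) lies manip.grip_point_offset behind it (manip.grip_point_offset is the distance from the TCP to the grasp point, in mm); z points along the fingers, y is the line along which they close (so a half turn about z gives the same grasp; the last joint's range is limited). The gripper opens to 85 mm and grips with 20 to 120 N. Pads are 22 mm wide; open, the fingers measure 114 mm over their backs; the gripper's body (76 mm by 85 mm) begins 54 mm behind the grasp point. The pads swing forward as they close: fully open they stand 13 mm farther back than shut.
Start: joints at [1.102, 0.308, 1.634, -0, 1.2, -0.07], TCP at [242.721, 575.95, 231.272] pointing down, gripper open.
Joint ranges: [-3.06, 3.06], [-0.79, 1.96], [0.05, 2.63], [-1.19, 4.34], [0.05, 2.64], [-2.94, 2.94]. Speed limits (rad/s): [2.79, 2.79, 3.14, 3.14, 3.14, 3.14].

INTERFACE

Orientations are given as a rotation vector (axis times angle).
In Python, from cell import monitor, cams, order, manip gives the robot as it stands.
- The arm moves only by the tool carry_out, never from a script. Its argument "steps" is a list of rows, each a list of 7 numbers: the gripper command: -1 is fully open, 1 is shut, values between are in proportion, then the shift along the tool's x, y, z in units of 25 mm (1.0 is 25 mm), then the turn, a rotation vector about the tool's x, y, z in units of 8 degrees (1.0 is 8 degrees). A call has 1 to 12 rows; each row is the pose to reach, as a shift and turn from the pose commanded when the call began, along the tool's axes at that moment; what a row does not reach only later rows make up. A row lasts 1/8 s, in which the tool goes at most 62.5 mm and 10.7 degrees, less where a joint would pass 70% of its speed; a pose out of reach is approached as far as the arm can. A call with a gripper value outside its range is refused whole. The fingers move at their own pace and stop on an object; "squeeze" is the grip in N (left out, the last holds). Time passes only in rows, so rows that repeat a pose let the fingers close. It gives the time, the measured TCP pose, the force, the opening and the grip force at its end, in the units of the state.
- monitor.get_state(): the state, without advancing time (a new reading comes with each control period).
- cams.grab_frame(name): name is "side" or "top" or "wrist"; returns a dict with "frame" (384x512x3 uint8, blue, green, red), "fx", "fy", "cx", "cy" (pixels), "rvec" (rotation vector, rad) and "tvec" (3), from world to camera coordinates, as OpenCV has them. Camera axes: x right, y down, z forward; pixel columns grow to the right and rows downward; lengths in mm; the calibration is good to about 2 mm. A picture is of the moment at which its call begins. There is no depth.
- order.hand_in(): hands the job in; it is judged then, once.
The state is a dict: "time_s": time; "joint_positions": joint angles; "joint_velocities": joint speeds; "joint_torque": joint torques, N m; "eef_pos": TCP position; "tool_rot": TCP orientation; "contact_force": force on the tool from outside, world axes, zero at the start; "torque": the same for the moment, N m; "finger_gap": finger opening in mm; "finger_force": force on a finger pad.
Only numpy, scipy, OpenCV 4.12 (cv2) and the standard library are available. Lean on these libraries where they do the work, as an engineer would, in place of code of your own. Each camera call takes 0.05 s, during which the arm holds its last target. There are 200 camera calls.

TASK

Build the toy gateway on the white layout board: first stand the red cube squarely on the red square outline, the blue cylinder on the blue circle and the green cup upright on the green ring, each centred on its mark, in any order. Then park the steel truck on the grey bay midway between the cube and the cylinder, its length running through the gateway (nose either way), centred. Last, lay the yellow arch, peak up, centrally on top of the cube and the cylinder so that it bridges both over the truck; leave everything standing still and let go.

Things in the scene. Friction and masses are not known exactly. Their poses are not given: they have to be found in the camera images.
- red_cube: Red plastic cube, 46 mm each way, standing on the bench to one side of the board. Origin at the centre of its underside, z up. Its x and y axes are normal to its sides.
- blue_cylinder: Blue wooden cylinder standing on end, 46 mm in diameter and 46 mm high. Origin at the centre of its underside, z up.
- green_cup: Green plastic stacking cup, open at the top, upright, 60 mm high, 60 mm across at the rim and about 46 mm at the foot (55 mm across at 40 mm height), wall 3 mm. Origin at the centre of its underside, z up.
- truck: Small steel toy truck, 62 mm long (x, nose to +x), 32 mm wide (y), 34 mm high at the cab, 28 mm at the load bed; the wheels do not turn. Both ends are flat and upright, from 6 mm to 16 mm (chassis), the nose on up to 32 mm and the tail on up to 28 mm, so it can be gripped by its two ends; between the cube and the cylinder only its ends leave room for fingers. Origin midway along it at the level where the wheels stand, z up.
- arch: Yellow triangular arch block standing on its base near the far edge of the board: 134 mm long (y), 40 mm thick (x, flat parallel faces), 62 mm high at its blunt peak, with a small opening 40 mm wide and 21 mm high in the middle of its underside. Origin at the centre of its underside, z up, peak above it.
- board: White layout board, fixed flat on the bench, 6 mm thick, 280 mm along its y, and 230 mm along its x (from -85 to +145 mm). Its origin is at the bench surface under the centre of the gateway, that is under the middle of the grey parking bay (112 x 44 mm, drawn, its length along x) and midway between the red and blue marks. x runs through the gateway, away from the robot; y along the gateway, from one post to the other. The board is turned up to 15 degrees.
- red_mark: Red square outline drawn on the board, 60 mm outside and 50 mm inside, sides along the board's axes. Origin at its centre on the board's top face (6 mm above the bench). It lies 52 mm to one side (+y or -y, varying) of the board's origin, the blue mark 52 mm to the other. The marks are flat drawings that stop nothing.
- blue_mark: Blue circle outline drawn on the board, 60 mm outside and 50 mm inside diameter. Origin at its centre on the board's top face. 104 mm from the red mark.
- green_mark: Green ring drawn on the board behind the gateway, about 100 mm farther in the board's x, up to 60 mm left or right of the middle; 71 mm outside and 61 mm inside diameter. Origin at its centre on the board's top face.
Mind the look-alikes: they are no part of the job. Leave any purple or turquoise look-alike of the truck alone. Of the things that look like the arch, the smaller one is meant.

How it is judged:
By the outcome, as a careful person would: the job done as asked, in the order asked, and still so for the second after the job is handed in, with the robot touching nothing.
It also fails if it takes over 115 s, if anything falls off the work surface, if the arm or the gripper's body presses on something with over 40 N, if the wrist force passes 120 N, or if a joint passes its speed limit or range.

## Working session

There is one attempt and no reset: what is moved stays moved. The work goes in short steps, Python scripts to look and compute and a tool call to move; the robot and the scene stay as the last step left them, time stands still between calls to the robot, and variables do not carry over. Pictures are saved under pics/ and viewed, at most 14 in all, crops included, and the job is handed in when it is done.

Besides the shell and the picture viewer there is one more tool, called as name(argument=value, ...), one argument or row to a line, values as JSON. carry_out: Moves the arm, as the interface text tells. Its arguments: {"type":"object","properties":{"steps":{"type":"array"},"squeeze":{"type":"number"}},"required":["steps"]}

```bash
ls; mkdir -p pics
python3 - <<'E'
from cell import monitor,cams,order,manip
import cv2
s=monitor.get_state();print(s['eef_pos'],s['tool_rot'],s['finger_gap'],manip.grip_point_offset, s['time_s'])
for n in('top','side'):
    f=cams.grab_frame(n);print(n,f['fx'],f['cx'],f['cy'],f['rvec'],f['tvec'])
    cv2.imwrite(f'pics/{n}0.png',cv2.resize(f['frame'],(800,600)))
E
```

```text
pics
[242.35878877 575.20267905 230.0354798 ] [-0.62219442 -3.07874336  0.00350028] 85.54950246014911 18.700000000000003 0.0
top 375.6539561881932 260.72162787114934 194.7392267110636 [ 2.04090974 -2.17241749  0.25251186] [ -10.94269059  516.43015362 1134.97466607]
side 474.13985941923187 263.43464220550305 185.3226401047687 [ 2.27246301 -0.25019343  0.11661825] [-533.18992643   74.75286814 1569.06183553]
```

View pics/top0.png

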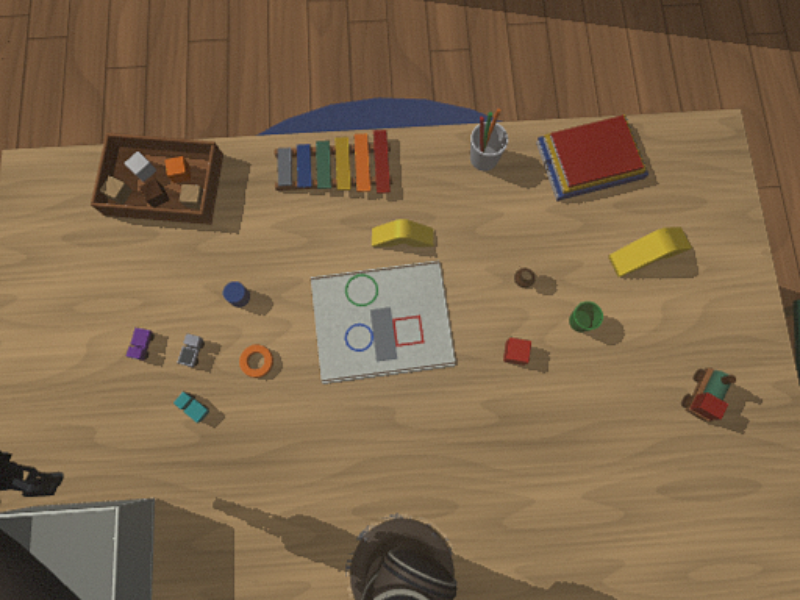

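View pics/side0.png

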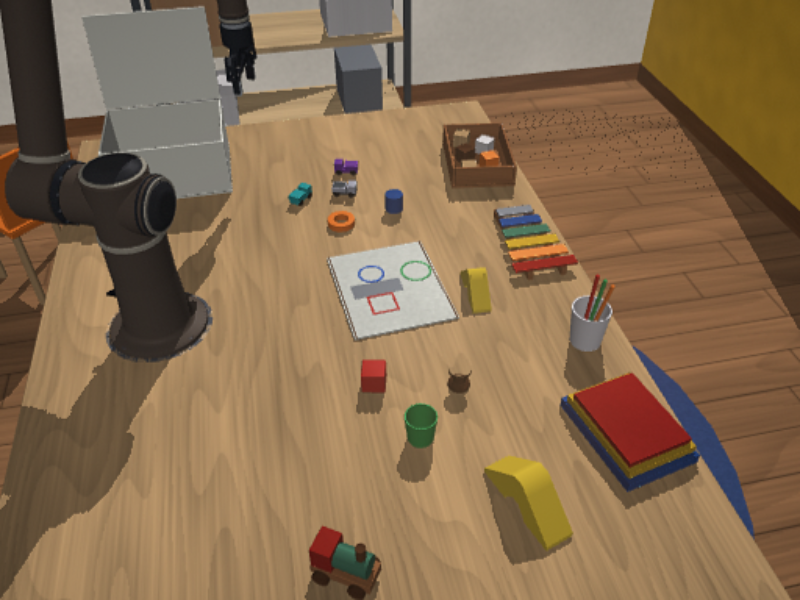

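```bash
cat > h.py <<'E'
import numpy as np,cv2
from scipy.optimize import minimize
from scipy.spatial.transform import Rotation as R
from cell import monitor,cams,order,manip
def box(lx,ly,z0,z1): return [[sx*lx/2,sy*ly/2,z] for sx in(1,-1) for sy in(1,-1) for z in(z0,z1)]
def cone(r0,r1,z0,z1): return [[r*np.cos(a),r*np.sin(a),z] for r,z in((r0,z0),(r1,z1)) for a in np.linspace(0,2*np.pi,40,endpoint=False)]
arch=[[sx*20,y,z] for sx in(1,-1) for y,z in((-67,0),(67,0),(-67,12),(67,12),(-12,62),(12,62))]
truck=box(62,32,6,28)+[[31,s*16,32] for s in(1,-1)]+[[x,s*16,0] for x in(-27,27) for s in(1,-1)]
M=dict(cube=box(46,46,0,46),cyl=cone(23,23,0,46),cup=cone(23,30,0,60),arch=arch,truck=truck,
 red=box(60,60,0,0),blue=cone(30,30,0,0),green=cone(35.5,35.5,0,0),bay=box(112,44,0,0))
def mask(im,c):
    h,s,v=[a.astype(int) for a in cv2.split(cv2.cvtColor(im,cv2.COLOR_BGR2HSV))]
    if c=='red': m=((h<6)|(h>172))&(s>130)&(v>50)
    if c=='blue': m=(h>100)&(h<126)&(s>100)&(v>25)
    if c=='green': m=(h>45)&(h<85)&(s>90)&(v>30)
    if c=='yellow': m=(h>21)&(h<36)&(s>140)&(v>60)
    if c=='grey': m=(s<60)&(v>40)&(v<165)
    return m.astype(np.uint8)
def ray(f,u,v,z):
    Rm=cv2.Rodrigues(np.array(f['rvec']))[0];t=np.array(f['tvec']).ravel()
    d=Rm.T@[(u-f['cx'])/f['fx'],(v-f['cy'])/f['fy'],1];o=-Rm.T@t
    return o+d*(z-o[2])/d[2]
def proj(f,P):
    K=np.array([[f['fx'],0,f['cx']],[0,f['fy'],f['cy']],[0,0,1.]])
    return cv2.projectPoints(np.float64(P),np.float64(f['rvec']),np.float64(f['tvec']),K,None)[0].reshape(-1,2)
def fit(f,name,col,roi,z,guess,yaw=True):
    """roi u0,v0,u1,v1; guess (x,y,yaw)|yaw. returns x,y,yaw,IoU"""
    m=mask(f['frame'],col);k=np.zeros_like(m);u0,v0,u1,v1=map(int,roi);k[v0:v1,u0:u1]=1;m*=k
    n,l,st,_=cv2.connectedComponentsWithStats(m)
    keep=np.isin(l,[i for i in range(1,n) if st[i,4]>=6])
    v,u=np.nonzero(keep);pts=np.c_[u,v]
    c=cv2.convexHull(np.concatenate([pts+d for d in([-.5,-.5],[.5,-.5],[-.5,.5],[.5,.5])]).astype(np.float32))
    P=np.array(M[name],float)
    def cost(q):
        a=q[2]/30 if yaw else guess[2];Rz=R.from_euler('z',a).as_matrix()
        h=cv2.convexHull(proj(f,P@Rz.T+[q[0],q[1],z]).astype(np.float32))
        i=cv2.intersectConvexConvex(h,c)[0];return -i/(cv2.contourArea(h)+cv2.contourArea(c)-i+1e-9)
    g=np.array(guess,float)
    best=None
    for da in ((-.3,0,.3) if yaw else (0,)):
        x0=np.array([g[0],g[1],(g[2]+da)*30])
        r=minimize(cost,x0,method='Nelder-Mead',options=dict(initial_simplex=x0+np.vstack([[0,0,0],[8,0,0],[0,8,0],[0,0,5]]),xatol=.02,fatol=1e-6))
        if best is None or r.fun<best.fun: best=r
    return np.round([best.x[0],best.x[1],best.x[2]/30 if yaw else guess[2],-best.fun],3)
def top(name,col,uv,z,yaw0=0,yaw=True,s=30,f=None):
    f=f or cams.grab_frame('top');u,v=uv[0]/1.5625,uv[1]/1.5625
    g=ray(f,u,v,z);return fit(f,name,col,(u-s,v-s,u+s,v+s),z,(g[0],g[1],yaw0),yaw)
def go(x,y,z,yaw):
    """units to move grasp-line: tool down at TCP x,y,z with tool y axis at world angle yaw (mod pi)"""
    s=monitor.get_state();p=np.array(s['eef_pos']);r=R.from_rotvec(s['tool_rot'])
    ty=r.apply([0,1,0]);cur=np.arctan2(ty[1],ty[0]);d=(yaw-cur+np.pi/2)%np.pi-np.pi/2
    down=R.from_matrix(np.c_[[np.sin(cur+d),-np.cos(cur+d),0],[np.cos(cur+d),np.sin(cur+d),0],[0,0,-1]])
    print('shift',np.round(r.inv().apply(np.array([x,y,z])-p)/25,2),'turn',np.round((r.inv()*down).as_rotvec(degrees=True)/8,2),'pos',p.round(1),'q6',s['joint_positions'][5])
E
python3 - <<'E'
from h import *
f=cams.grab_frame('top')
for a in [('cube','red',(518,350),0,0,True,18),('cyl','blue',(237,294),0,0,False,18),('cup','green',(586,317),0,0,False,22),('arch','yellow',(403,234),0,0,True,26),('truck','grey',(190,350),0,-.3,True,15),
 ('red','red',(408,331),6,.1,True,20),('blue','blue',(359,337),6,0,False,16),('green','green',(361,290),6,0,False,19),('bay','grey',(384,334),6,.1,True,22)]:
    print(a[0],top(*a,f=f))
print(np.round(np.array(R.from_rotvec(monitor.get_state()['tool_rot']).as_matrix()),3))
E
```

```text
cube [ 4.12462e+02 -2.63188e+02 -1.15000e-01  8.54000e-01]
cyl [566.042 312.45    0.      0.597]
cup [ 469.954 -406.968    0.       0.957]
arch [ 6.79156e+02 -4.09160e+01 -6.10000e-02  9.79000e-01]
truck [ 4.55320e+02  4.12111e+02 -2.60000e-01  9.25000e-01]
red [ 4.71096e+02 -3.98930e+01  7.30000e-02  8.98000e-01]
blue [463.261  62.295   0.      0.966]
green [565.141  52.735   0.      0.97 ]
bay [4.20834e+02 2.83400e+01 1.50800e+00 2.42000e-01]
[[-0.922  0.388 -0.001]
 [ 0.388  0.922 -0.002]
 [ 0.    -0.002 -1.   ]]
```

Run:
```python
from h import *
go(530,310,200,.076)
f=cams.grab_frame('wrist');Rm=cv2.Rodrigues(np.array(f['rvec']))[0]
r=R.from_rotvec(monitor.get_state()['tool_rot'])
print('cam in tool',r.inv().apply(-Rm.T@np.array(f['tvec']).ravel()-monitor.get_state()['eef_pos']),'axis',r.inv().apply(Rm[2]),f['fx'])
```

```text
Traceback (most recent call last):
  File "h.py", line 52, in go
    down=R.from_matrix(np.c_[[np.sin(cur+d),-np.cos(cur+d),0],[np.cos(cur+d),np.sin(cur+d),0],[0,0,-1]])
  File "scipy/spatial/transform/_rotation.pyx", line 1143, in scipy.spatial.transform._rotation.Rotation.from_matrix
ValueError: Non-positive determinant (left-handed or null coordinate frame) in rotation matrix 0: [[ 0.07592686  0.99711339  0.        ]
 [-0.99711339  0.07592686  0.        ]
 [ 0.          0.         -1.        ]].
```

```bash
sed -i 's/\[np.sin(cur+d),-np.cos(cur+d),0\]/[-np.sin(cur+d),np.cos(cur+d),0]/' h.py
python3 - <<'E'
from h import *
go(530,310,200,.076)
f=cams.grab_frame('wrist');Rm=cv2.Rodrigues(np.array(f['rvec']))[0]
r=R.from_rotvec(monitor.get_state()['tool_rot'])
print('cam in tool',r.inv().apply(-Rm.T@np.array(f['tvec']).ravel()-monitor.get_state()['eef_pos']),'axis',r.inv().apply(Rm[2]),f['fx'])
E
```

```text
shift [-14.72  -5.31   1.22] turn [-0.01  0.01  7.85] pos [242.4 575.4 230.3] q6 -0.0697388146157617
cam in tool [ 7.96577576e+01  4.03530704e-02 -1.42882579e+02] axis [-3.09752503e-01 -8.78453568e-04  9.50816815e-01] 320.0595134404298
```

carry_out(
  steps=[
    [-1,-14.7,-5.3,1.2,0,0,7.85],
    [-1,-14.7,-5.3,1.2,0,0,7.85],
    [-1,-14.7,-5.3,1.2,0,0,7.85],
    [-1,-14.7,-5.3,1.2,0,0,7.85],
    [-1,-14.7,-5.3,1.2,0,0,7.85],
    [-1,-14.7,-5.3,1.2,0,0,7.85],
    [-1,-14.7,-5.3,1.2,0,0,7.85],
    [-1,-14.7,-5.3,1.2,0,0,7.85],
    [-1,-14.7,-5.3,1.2,0,0,7.85],
    [-1,-14.7,-5.3,1.2,0,0,7.85],
  ],
)

```text
time_s: 1.45
eef_pos: [528.7, 312.6, 201.4]
tool_rot: [-2.132, -2.307, -0.0]
contact_force: [0.5, 0.4, 0.1]
finger_gap: 85.4
finger_force: 0.0
```

Run:
```python
from h import *
f=cams.grab_frame('wrist');cv2.imwrite('pics/w1.png',f['frame'])
print(monitor.get_state()['eef_pos'])
m=mask(f['frame'],'blue');print(proj(f,[[566,312,23]]),proj(f,[[455,412,15]]))
print(fit(f,'cyl','blue',(0,0,512,384),0,(555,305,0),False))
print(f['frame'][tuple(int(a) for a in proj(f,[[560,305,46]])[0][::-1])])
```

```text
[528.81951486 312.49169873 201.41919524]
[[290.67834626 172.66198098]] [[186.04323604  60.32584255]]
[7.97867e+02 1.78983e+02 0.00000e+00 5.90000e-02]
[91 42 13]
```

View pics/w1.png

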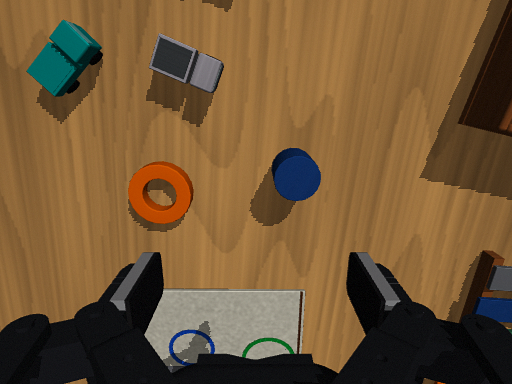

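Run:
```python
from h import *
f=cams.grab_frame('wrist')
c=fit(f,'cyl','blue',(262,138,330,212),0,(560,308,0),False);print(c)
for y in(-.26,.3):print(fit(f,'truck','grey',(140,25,235,100),0,(455,412,y)))
go(c[0],c[1],8,.076)
```

```text
[569.805 312.2     0.      0.973]
[ 4.56872e+02  4.08038e+02 -3.18000e-01  9.62000e-01]
[ 4.56873e+02  4.08044e+02 -3.17000e-01  9.62000e-01]
shift [-0.14  1.63  7.74] turn [ 0.   -0.    0.02] pos [529.  312.4 201.5] q6 0.3841303643080907
```

carry_out(
  steps=[
    [-1,-0.1,1.63,1.5,0,0,0],
    [-1,-0.14,1.63,4,0,0,0],
    [-1,-0.14,1.63,6.4,0,0,0],
    [-1,-0.14,1.63,7.66,0,0,0],
    [-1,-0.14,1.63,7.66,0,0,0],
    [1,-0.14,1.63,7.66,0,0,0],
    [1,-0.14,1.63,7.66,0,0,0],
    [1,-0.14,1.63,7.66,0,0,0],
    [1,-0.14,1.63,7.66,0,0,0],
    [1,-0.14,1.63,7.66,0,0,0],
  ],
  squeeze=40,
)

```text
time_s: 2.8
eef_pos: [573.0, 311.9, 12.8]
tool_rot: [2.135, 2.303, 0.007]
contact_force: [0.3, 0.1, 6.9]
finger_gap: 45.2
finger_force: 41.3
```

Run:
```python
from h import *
go(463,62.3,100,.076)
```

```text
shift [-9.61 -5.13 -3.53] turn [ 0.03 -0.01 -0.  ] pos [573.  311.9  12.8] q6 0.35556157743876227
```

carry_out(
  steps=[
    [1,0,0,-2.5,0,0,0],
    [1,-2,-1,-5,0,0,0],
    [1,-4.2,-2.2,-7.4,0,0,0],
    [1,-6.4,-3.4,-8.4,0,0,0],
    [1,-8.6,-4.5,-8.4,0,0,0],
    [1,-10.8,-5,-8.4,0,0,0],
    [1,-11.4,-5.1,-8.4,0,0,0],
    [1,-11.4,-5.1,-8.4,0,0,0],
    [1,-11.4,-5.1,-8.4,0,0,0],
    [1,-11.4,-5.1,-8.4,0,0,0],
  ],
)

```text
time_s: 4.05
eef_pos: [465.5, 18.0, 219.7]
tool_rot: [-2.134, -2.306, -0.001]
contact_force: [0.2, -0.3, -0.4]
finger_gap: 45.0
finger_force: 41.2
```

Run:
```python
from h import *
f=cams.grab_frame('wrist');cv2.imwrite('pics/w2.png',f['frame'])
s=monitor.get_state();print(s['eef_pos'],s['tool_rot'],s['contact_force'])
for n,p in dict(red=(471,-40,6),blue=(463,62,6),green=(565,53,6),bay=(467,11,6)).items():
    u,v=proj(f,[p])[0];print(n,u.round(),v.round(),fit(f,n,n if n!='bay' else 'grey',(u-60,max(v-48,0),u+60,v+48),6,(p[0],p[1],.076),n in('red','bay')))
```

```text
[465.43928155  18.03871543 219.61576464] [-2.13311750e+00 -2.30585545e+00 -6.13911252e-05] [-0.0585821   0.74135997  0.44404538]
red 256.0 210.0 [ 4.72461e+02 -4.21470e+01  7.80000e-02  4.92000e-01]
blue 256.0 122.0 [4.64675e+02 6.14350e+01 7.60000e-02 9.59000e-01]
green 346.0 138.0 [5.67361e+02 5.14410e+01 7.60000e-02 9.57000e-01]
bay 256.0 168.0 [4.5827e+02 4.3720e+01 7.8000e-02 3.8300e-01]
```

View pics/w2.png

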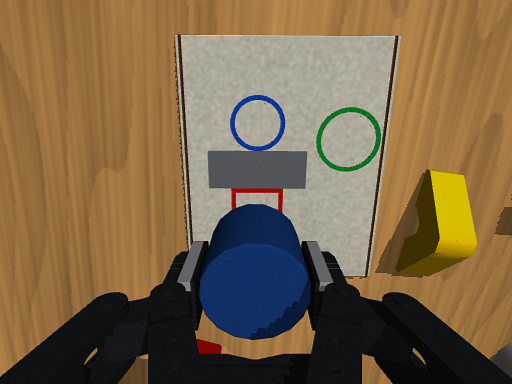

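```bash
sed -i "s/(v>40)&(v<165)/(v>40)\&(v<g)/;s/def mask(im,c):/def mask(im,c,g=165):/;s/def fit(f,name,col,roi,z,guess,yaw=True):/def fit(f,name,col,roi,z,guess,yaw=True,g=165):/;s/m=mask(f\['frame'\],col)/m=mask(f['frame'],col,g)/;s/    g=np.array(guess,float)/    gg=np.array(guess,float)/;s/x0=np.array(\[g\[0\],g\[1\],(g\[2\]+da)\*30\])/x0=np.array([gg[0],gg[1],(gg[2]+da)*30])/" h.py
python3 - <<'E'
from h import *
f=cams.grab_frame('wrist')
print(fit(f,'bay','grey',(196,146,318,193),6,(467,11,.076),True,135))
go(466,61.4,19.5,.076)
E
```

```text
[4.69028e+02 9.35100e+00 7.80000e-02 9.75000e-01]
shift [1.73 0.16 8.  ] turn [-0.   -0.    0.01] pos [465.4  18.  219.6] q6 -0.13297355415296683
```

carry_out(
  steps=[
    [1,1.73,0.12,2.4,0,0,0],
    [1,1.73,0.12,4.8,0,0,0],
    [1,1.73,0.12,6.8,0,0,0],
    [1,1.73,0.12,7.6,0,0,0],
    [1,1.73,0.12,7.85,0,0,0],
    [1,1.73,0.12,7.95,0,0,0],
    [1,1.73,0.12,7.95,0,0,0],
  ],
)

```text
time_s: 5.03
eef_pos: [466.3, 60.5, 22.1]
tool_rot: [2.134, 2.303, 0.003]
contact_force: [0.7, 0.2, -0.4]
finger_gap: 45.5
finger_force: 41.3
```

Run:
```python
from h import *
go(465,61.3,19.5,.078); print(monitor.get_state()['contact_force'])
```

```text
shift [ 0.04 -0.05  0.1 ] turn [ 0.02  0.   -0.01] pos [466.3  60.5  22.1] q6 -0.03996769041627045
[ 0.6589147   0.2013222  -0.39242751]
```

carry_out(
  steps=[
    [1,0.03,0,0.1,0,0,0],
    [1,0.03,0,0.15,0,0,0],
    [1,0.03,0,0.15,0,0,0],
  ],
)

```text
time_s: 5.4
eef_pos: [465.9, 61.0, 18.7]
tool_rot: [2.135, 2.303, 0.002]
contact_force: [-1.6, -0.5, 7.0]
finger_gap: 45.3
finger_force: 42.1
```

carry_out(
  steps=[
    [-1,0,0,0,0,0,0],
    [-1,0,0,0,0,0,0],
    [-1,0,0,0,0,0,0],
    [-1,0,0,0,0,0,0],
    [-1,0,0,-1.2,0,0,0],
    [-1,0,0,-3.6,0,0,0],
    [-1,-1.3,0,-6,0,0,0],
    [-1,-1.3,0,-8,0,0,0],
    [-1,-1.3,0,-8,0,0,0],
    [-1,-1.3,0,-8,0,0,0],
  ],
)

```text
time_s: 6.65
eef_pos: [466.9, 28.6, 216.9]
tool_rot: [-2.135, -2.304, 0.001]
contact_force: [-0.5, -0.2, -1.3]
finger_gap: 85.5
finger_force: 0.0
```

Run:
```python
from h import *
f=cams.grab_frame('wrist');cv2.imwrite('pics/w3.png',cv2.resize(f['frame'][40:300,130:420],None,fx=2,fy=2))
print(monitor.get_state()['eef_pos'])
B=fit(f,'bay','grey',(190,130,330,215),6,(469,9,.078),True,135);print(B,proj(f,[[469,9.3,6]]))
u,v=proj(f,[(473,-42.5,6)])[0];print(fit(f,'red','red',(u-50,v-40,u+50,v+40),6,(473,-42,.078)))
u,v=proj(f,[(567,51,6)])[0];print(fit(f,'green','green',(u-50,v-40,u+50,v+40),6,(567,51,.078),False))
# cylinder top face: brighter blue
h,s,val=cv2.split(cv2.cvtColor(f['frame'],cv2.COLOR_BGR2HSV));u,v=proj(f,[(465,61,52)])[0];print(u,v,val[int(v),int(u)])
print(fit(f,'cyl','blue',(u-50,v-50,u+50,v+50),6,(465,61,0),False))
```

```text
[466.15571593  28.70249346 215.8323666 ]
[4.68837e+02 1.19870e+01 5.20000e-02 7.82000e-01] [[255.37024242 178.97268382]]
[ 4.71812e+02 -4.31040e+01  7.60000e-02  9.62000e-01]
[5.67181e+02 5.14770e+01 7.80000e-02 9.56000e-01]
255.47299725373216 139.821955107665 86
[467.26   68.124   0.      0.756]
```

View pics/w3.png

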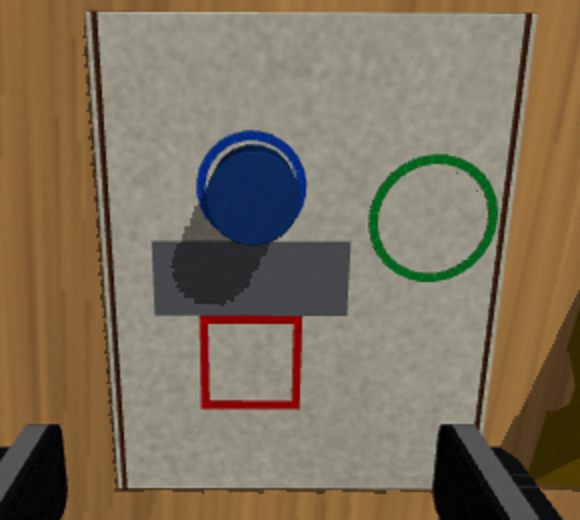

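Run:
```python
from h import *
import h
f=cams.grab_frame('wrist')
hh,s,v=[a.astype(int) for a in cv2.split(cv2.cvtColor(f['frame'],cv2.COLOR_BGR2HSV))]
b=(hh>100)&(hh<126)&(s>100)
print('vals',np.histogram(v[80:180,210:310][b[80:180,210:310]],12))
dark=cv2.morphologyEx((b&(v<115)).astype(np.uint8),cv2.MORPH_OPEN,np.ones((5,5),np.uint8))
h.mask=lambda im,c,g=0:dark
print(fit(f,'cyl','x',(205,90,310,175),6,(465,61,0),False))
ring=(b).astype(np.uint8);h.mask=lambda im,c,g=0:(b&(v>=115)).astype(np.uint8)
# ring fit left/top edges: hull of ring incl. cylinder region is still the outer ring only for visible part
print(fit(f,'blue','x',(205,90,310,175),6,(465,61,0),False))
```

```text
vals (array([  18,   36,   75,   81, 1641,   40,   17,  165,  212,   33,    9,
          4]), array([ 35.        ,  46.33333333,  57.66666667,  69.        ,
        80.33333333,  91.66666667, 103.        , 114.33333333,
       125.66666667, 137.        , 148.33333333, 159.66666667,
       171.        ]))
[465.582  61.486   0.      0.958]
[465.079  62.724   0.      0.732]
```

Run:
```python
from h import *
go(412,-263,200,.078-.19)
```

```text
shift [-11.47  -3.03   0.62] turn [-0.03 -0.    1.35] pos [465.8  28.8 215.3] q6 -0.10782050291162136
```

carry_out(
  steps=[
    [-1,-11.5,-3,0.6,0,0,1.35],
    [-1,-11.5,-3,0.6,0,0,1.35],
    [-1,-11.5,-3,0.6,0,0,1.35],
    [-1,-11.5,-3,0.6,0,0,1.35],
    [-1,-11.5,-3,0.6,0,0,1.35],
    [-1,-11.5,-3,0.6,0,0,1.35],
    [-1,-11.5,-3,0.6,0,0,1.35],
    [-1,-11.5,-3,0.6,0,0,1.35],
  ],
)

```text
time_s: 7.75
eef_pos: [414.3, -262.1, 201.4]
tool_rot: [-2.34, -2.094, 0.0]
contact_force: [0.2, -0.3, -0.1]
finger_gap: 85.3
finger_force: 0.0
```

Run:
```python
from h import *
f=cams.grab_frame('wrist');cv2.imwrite('pics/w4.png',f['frame'])
u,v=proj(f,[(412,-263,23)])[0];print(u,v)
c=fit(f,'cube','red',(u-50,v-60,u+50,v+60),0,(412,-263,-.115));print(c)
go(c[0],c[1],11,c[2])
```

```text
252.8971350363333 170.50722753581954
[ 4.12029e+02 -2.63807e+02 -2.37000e-01  9.75000e-01]
shift [-0.08 -0.08  7.63] turn [-0.01 -0.01  0.91] pos [ 414.5 -262.2  201.7] q6 -0.5425980039625005
```

carry_out(
  steps=[
    [-1,-0.08,-0.08,2.4,0,0,0.91],
    [-1,-0.08,-0.08,4.8,0,0,0.91],
    [-1,-0.08,-0.08,6.6,0,0,0.91],
    [-1,-0.08,-0.08,7.55,0,0,0.91],
    [-1,-0.08,-0.08,7.6,0,0,0.91],
    [1,-0.08,-0.08,7.6,0,0,0.91],
    [1,-0.08,-0.08,7.6,0,0,0.91],
    [1,-0.08,-0.08,7.6,0,0,0.91],
    [1,-0.08,-0.08,7.6,0,0,0.91],
    [1,-0.08,-0.08,7.6,0,0,0.91],
  ],
)

```text
time_s: 9.05
eef_pos: [413.7, -266.5, 14.0]
tool_rot: [2.469, 1.938, 0.002]
contact_force: [0.3, 0.8, 7.1]
finger_gap: 45.7
finger_force: 42.5
```

Run:
```python
from h import *
go(472.5,-42.7,90,.078)
```

```text
shift [ 9.25  0.17 -3.05] turn [ 0.02  0.01 -2.28] pos [ 413.7 -266.5   14. ] q6 -0.42151795101468303
```

carry_out(
  steps=[
    [1,0,0,-2.4,0,0,0],
    [1,2,0.1,-3.2,0,0,-1],
    [1,4.4,0.15,-3.2,0,0,-2.28],
    [1,6.8,0.15,-3.2,0,0,-2.28],
    [1,9.1,0.15,-3.2,0,0,-2.28],
    [1,9.19,0.15,-3,0,0,-2.28],
    [1,9.19,0.15,-2,0,0,-2.28],
    [1,9.19,0.15,-2,0,0,-2.28],
    [1,9.19,0.15,-2,0,0,-2.28],
  ],
)

```text
time_s: 10.18
eef_pos: [470.4, -44.2, 62.5]
tool_rot: [2.134, 2.306, -0.0]
contact_force: [0.5, -0.3, -1.4]
finger_gap: 45.5
finger_force: 41.8
```

Run:
```python
from h import *
go(472.5,-44.2,19.5,.078)
```

```text
shift [-0.01  0.08  1.72] turn [-0.  0. -0.] pos [470.4 -44.2  62.5] q6 -0.2628853050262741
```

carry_out(
  steps=[
    [1,0,0.08,1,0,0,0],
    [1,0,0.08,1.5,0,0,0],
    [1,0,0.08,1.65,0,0,0],
    [1,0,0.08,1.75,0,0,0],
    [1,0,0.08,1.8,0,0,0],
    [1,0,0.08,1.8,0,0,0],
  ],
)

```text
time_s: 10.92
eef_pos: [472.2, -43.4, 20.0]
tool_rot: [-2.131, -2.306, 0.003]
contact_force: [-8.1, 0.3, 20.1]
finger_gap: 45.6
finger_force: 44.2
```

Contact made; release and look.

carry_out(
  steps=[
    [1,0,0,-0.05,0,0,0],
    [-1,0,0,-0.05,0,0,0],
    [-1,0,0,-0.05,0,0,0],
    [-1,0,0,-0.05,0,0,0],
    [-1,0,0,-1.2,0,0,0],
    [-1,0,0,-3.6,0,0,0],
    [-1,1,0,-6,0,0,0],
    [-1,2,0,-8,0,0,0],
    [-1,2,0,-8,0,0,0],
    [-1,2,0,-8,0,0,0],
  ],
)

```text
time_s: 12.18
eef_pos: [467.9, 6.8, 216.6]
tool_rot: [-2.131, -2.307, 0.001]
contact_force: [-0.1, 0.1, -0.2]
finger_gap: 85.7
finger_force: 0.0
```

```bash
cat >> h.py <<'E'
def fitm(f,name,m,roi,z,guess,yaw=True):
    global mask
    o=mask;mask=lambda *a:m
    try: return fit(f,name,'x',roi,z,guess,yaw)
    finally: mask=o
E
python3 - <<'E'
from h import *
f=cams.grab_frame('wrist');cv2.imwrite('pics/w5.png',cv2.resize(f['frame'][40:300,130:420],None,fx=2,fy=2))
print(monitor.get_state()['eef_pos'])
hh,s,v=[a.astype(int) for a in cv2.split(cv2.cvtColor(f['frame'],cv2.COLOR_BGR2HSV))]
def two(n,mk,b,p,op):
    u,w=proj(f,[p])[0];roi=(u-55,w-55,u+55,w+50)
    q=v[int(w-55):int(w+50),int(u-55):int(u+55)][b[int(w-55):int(w+50),int(u-55):int(u+55)]];print(np.histogram(q,10)[0],np.histogram(q,10)[1].round())
    solid=cv2.morphologyEx(b.astype(np.uint8),cv2.MORPH_OPEN,np.ones((7,7),np.uint8))
    print(n,fitm(f,n,solid,roi,6,(p[0],p[1],.078),n=='cube'),'mark',fitm(f,mk,b.astype(np.uint8),roi,6,(p[0],p[1],.078),n=='cube'))
two('cube','red',((hh<6)|(hh>172))&(s>130),(472.5,-42.7,6),7)
two('cyl','blue',(hh>100)&(hh<126)&(s>100)&(v<115),(465,61.3,6),7)
E
```

```text
[467.20447876   6.61568322 215.64341602]
[  33   80   79  286  300   81 1818  100    6    3] [ 55.  68.  82.  96. 109. 122. 136. 150. 163. 176. 190.]
cube [ 4.72436e+02 -3.97090e+01  8.00000e-02  8.61000e-01] mark [ 4.72085e+02 -4.24410e+01  5.90000e-02  8.36000e-01]
[  11    6   26    7   72   70 1448  315   16   16] [ 42.  49.  56.  64.  71.  78.  85.  92. 100. 107. 114.]
cyl [4.65595e+02 6.12500e+01 7.80000e-02 9.43000e-01] mark [4.66328e+02 5.44880e+01 7.80000e-02 8.38000e-01]
```

View pics/w5.png

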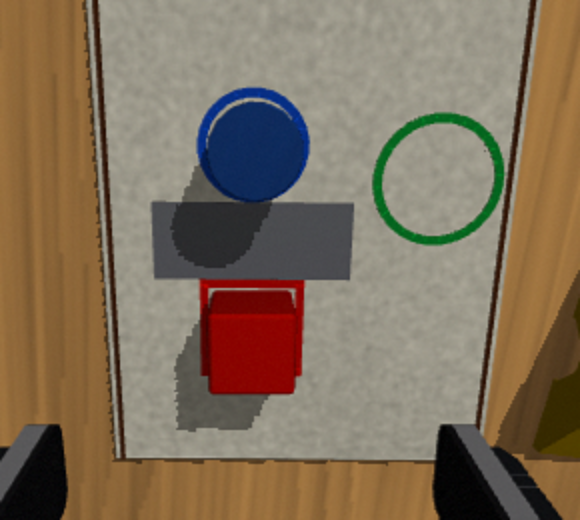

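Run:
```python
from h import *
f=cams.grab_frame('wrist')
g=cv2.cvtColor(f['frame'],cv2.COLOR_BGR2HSV)[...,2]
# top face: brightest dark-red class via hist peak 136-150
hh,s,v=[a.astype(int) for a in cv2.split(cv2.cvtColor(f['frame'],cv2.COLOR_BGR2HSV))]
m=(((hh<6)|(hh>172))&(s>130)&(v>=128)&(v<=152)).astype(np.uint8)
m=cv2.morphologyEx(m,cv2.MORPH_OPEN,np.ones((5,5),np.uint8))
M['face']=box(46,46,46,46)
print(fitm(f,'face',m,(220,170,300,250),6,(472,-43,.078)))
for u,w in((209,305),(296,305),(296,393),(209,393)): print(ray(f,u/2+130,w/2+40,52).round(1))
print('base edge',[ray(f,u/2+130,291/2+40,6).round(1) for u in(212,293)])
```

```text
[ 4.72539e+02 -3.77050e+01  1.70000e-01  7.81000e-01]
[447.9 -15.3  52. ]
[491.6 -11.8  52. ]
[496.6 -60.4  52. ]
[450.8 -64.1  52. ]
base edge [array([447.2, -21.9,   6. ]), array([493.6, -18.2,   6. ])]
```

Run:
```python
from h import *
f=cams.grab_frame('wrist')
im=cv2.resize(f['frame'][160:250,210:310],None,fx=6,fy=6,interpolation=cv2.INTER_NEAREST)
T=lambda P:((proj(f,P)-[210-.5,160-.5])*6).astype(np.int32)
def w(P,x,y,z): return np.array(P)@R.from_euler('z',.078).as_matrix().T+[x,y,z]
sq=lambda a,z:[[a,a,z],[-a,a,z],[-a,-a,z],[a,-a,z]]
for a in(25,30): cv2.polylines(im,[T(w(sq(a,0),472.5,-42.7,6))],True,(255,255,0),1)
for z in(0,46): cv2.polylines(im,[T(w(sq(23,z),472.5,-41.5,6))],True,(0,255,0),1)
cv2.imwrite('pics/w6.png',im)
```

```text
(no output)
```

View pics/w6.png

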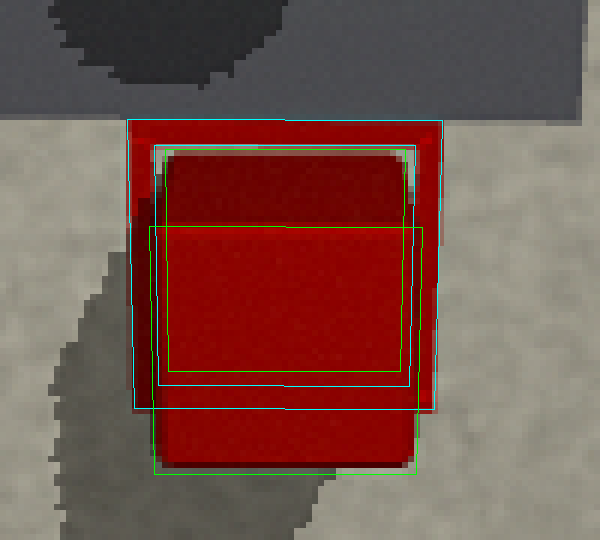

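Run:
```python
from h import *
go(470,-405,215,.078)
```

```text
shift [-16.42  -1.16  -0.  ] turn [-0.03 -0.    0.  ] pos [466.9   6.4 215.1] q6 -0.15739460746392173
```

carry_out(
  steps=[
    [-1,-16.4,-1.1,0,0,0,0],
    [-1,-16.4,-1.1,0,0,0,0],
    [-1,-16.4,-1.1,0,0,0,0],
    [-1,-16.4,-1.1,0,0,0,0],
    [-1,-16.4,-1.1,0,0,0,0],
    [-1,-16.4,-1.1,0,0,0,0],
    [-1,-16.4,-1.1,0,0,0,0],
    [-1,-16.4,-1.1,0,0,0,0],
    [-1,-16.4,-1.1,0,0,0,0],
  ],
)

```text
time_s: 13.45
eef_pos: [472.2, -403.2, 215.3]
tool_rot: [-2.131, -2.303, -0.001]
contact_force: [0.4, 0.5, -0.1]
finger_gap: 85.3
finger_force: 0.0
```

Run:
```python
from h import *
f=cams.grab_frame('wrist')
u,v=proj(f,[(470,-407,30)])[0];print(u,v)
c=fit(f,'cup','green',(u-60,v-70,u+60,v+70),0,(470,-407,0),False);print(c)
go(c[0],c[1],22,.078)
```

```text
252.78433917064694 171.60797437647653
[ 471.142 -408.494    0.       0.979]
shift [-0.24 -0.06  7.75] turn [-0.01 -0.02  0.01] pos [ 472.6 -402.8  215.7] q6 -0.8552028247154048
```

carry_out(
  steps=[
    [-1,-0.22,-0.06,2.4,0,0,0],
    [-1,-0.22,-0.06,4.6,0,0,0],
    [-1,-0.22,-0.06,6.6,0,0,0],
    [-1,-0.22,-0.06,7.7,0,0,0],
    [-1,-0.22,-0.06,7.7,0,0,0],
    [1,-0.22,-0.06,7.7,0,0,0],
    [1,-0.22,-0.06,7.7,0,0,0],
    [1,-0.22,-0.06,7.7,0,0,0],
    [1,-0.22,-0.06,7.7,0,0,0],
  ],
  squeeze=30,
)

```text
time_s: 14.62
eef_pos: [473.5, -411.0, 27.4]
tool_rot: [2.13, 2.304, -0.0]
contact_force: [-0.4, 1.4, 6.5]
finger_gap: 58.7
finger_force: 32.0
```

Run:
```python
from h import *
go(567.3,51.4,120,.078)
```

```text
shift [18.13  5.2  -3.74] turn [0.02 0.02 0.  ] pos [ 473.5 -411.    27.4] q6 -0.8630371862497455
```

carry_out(
  steps=[
    [1,0,0,-2.3,0,0,0],
    [1,2,0.6,-3.7,0,0,0],
    [1,4.3,1.3,-3.7,0,0,0],
    [1,6.6,2,-3.7,0,0,0],
    [1,8.9,2.7,-3.7,0,0,0],
    [1,11.2,3.4,-3.7,0,0,0],
    [1,13.5,4.1,-3.7,0,0,0],
    [1,15.8,4.7,-3.7,0,0,0],
    [1,18,5.2,-3.2,0,0,0],
    [1,18.1,5.2,-2,0,0,0],
    [1,18.1,5.2,-2,0,0,0],
    [1,18.1,5.2,-2,0,0,0],
  ],
)

```text
time_s: 16.12
eef_pos: [566.8, 51.1, 75.6]
tool_rot: [2.133, 2.306, 0.001]
contact_force: [0.5, -0.3, -0.7]
finger_gap: 58.7
finger_force: 32.7
```

Run:
```python
from h import *
go(567.3,50.8,33,.078); print(monitor.get_state()['contact_force'])
```

```text
shift [-0.01  0.02  1.7 ] turn [0.01 0.   0.  ] pos [566.8  51.1  75.6] q6 -0.06456631937282624
[ 0.48595001 -0.32648995 -0.74355281]
```

carry_out(
  steps=[
    [1,0,0.02,1,0,0,0],
    [1,0,0.02,1.5,0,0,0],
    [1,0,0.02,1.7,0,0,0],
    [1,0,0.02,1.75,0,0,0],
    [1,0,0.02,1.75,0,0,0],
  ],
)

```text
time_s: 16.75
eef_pos: [566.5, 51.1, 33.4]
tool_rot: [-2.132, -2.306, 0.002]
contact_force: [-5.6, 0.5, 11.2]
finger_gap: 58.7
finger_force: 33.6
```

carry_out(
  steps=[
    [1,0,0,-0.04,0,0,0],
    [-1,0,0,-0.04,0,0,0],
    [-1,0,0,-0.04,0,0,0],
    [-1,0,0,-0.04,0,0,0],
    [-1,0,0,-1.2,0,0,0],
    [-1,0,0,-3.6,0,0,0],
    [-1,0,0,-6,0,0,0],
    [-1,0,0,-7.6,0,0,0],
    [-1,0,0,-7.6,0,0,0],
    [-1,0,0,-7.6,0,0,0],
  ],
)

```text
time_s: 18.0
eef_pos: [566.0, 51.6, 220.1]
tool_rot: [-2.131, -2.306, 0.002]
contact_force: [0.1, 0.4, -1.3]
finger_gap: 85.1
finger_force: 0.0
```

Run:
```python
from h import *
f=cams.grab_frame('wrist')
u,w=proj(f,[(567.3,51.4,30)])[0]
hh,s,v=[a.astype(int) for a in cv2.split(cv2.cvtColor(f['frame'],cv2.COLOR_BGR2HSV))]
b=((hh>45)&(hh<85)&(s>90)).astype(np.uint8)
im=cv2.resize(f['frame'][int(w)-50:int(w)+50,int(u)-60:int(u)+60],None,fx=6,fy=6,interpolation=cv2.INTER_NEAREST)
T=lambda P:((proj(f,P)-[int(u)-60-.5,int(w)-50-.5])*6).astype(np.int32)
for r,z,c in((35.5,6,(255,255,0)),(30.5,6,(255,255,0)),(30,66,(0,0,255)),(23,6,(255,0,255))):
    cv2.polylines(im,[T(np.array(cone(r,r,0,0))[:40]+[567.3,51.4,z])],True,c,1)
cv2.imwrite('pics/w7.png',im)
```

```text
(no output)
```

View pics/w7.png

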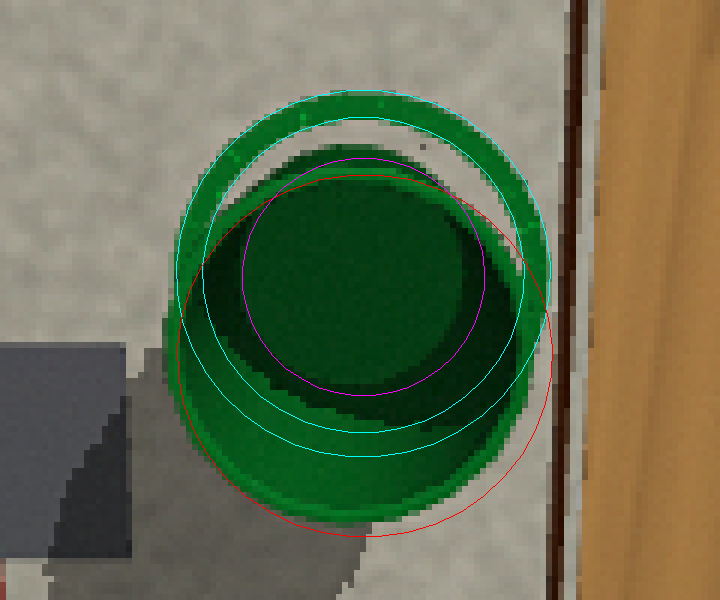

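Run:
```python
from h import *
go(565.6,53.6,29,.078)
```

```text
shift [0.08 0.04 7.61] turn [-0.02 -0.    0.01] pos [565.5  51.6 219.2] q6 -0.06439725959002789
```

carry_out(
  steps=[
    [-1,0.08,0,2.4,0,0,0],
    [-1,0.08,0,4.8,0,0,0],
    [-1,0.08,0,6.8,0,0,0],
    [-1,0.08,0,7.6,0,0,0],
    [-1,0.08,0,7.6,0,0,0],
    [1,0.08,0,7.6,0,0,0],
    [1,0.08,0,7.6,0,0,0],
    [1,0.08,0,7.6,0,0,0],
    [1,0.08,0,7.6,0,0,0],
    [1,0.08,0,7.4,0,0,0],
    [1,0.08,0,7.2,0,0,0],
    [1,0.08,0,7.2,0,0,0],
  ],
)

```text
time_s: 19.55
eef_pos: [567.1, 53.7, 41.7]
tool_rot: [2.132, 2.306, 0.002]
contact_force: [-0.0, -0.6, -0.6]
finger_gap: 58.8
finger_force: 32.3
```

Run:
```python
from h import *
for i in range(3): cams.grab_frame('top')
go(567.3,51.4,33,.078)
```

```text
shift [-0.09  0.03  0.31] turn [-0.   -0.    0.01] pos [566.4  53.6  40.8] q6 -0.06085408253338869
```

carry_out(
  steps=[
    [1,-0.09,0.07,0,0,0,0],
    [1,-0.09,0.07,0.15,0,0,0],
    [1,-0.09,0.07,0.22,0,0,0],
    [1,-0.09,0.07,0.22,0,0,0],
  ],
)

```text
time_s: 20.2
eef_pos: [568.1, 51.5, 35.1]
tool_rot: [-2.132, -2.307, 0.001]
contact_force: [-0.6, -0.1, -0.4]
finger_gap: 58.7
finger_force: 32.3
```

carry_out(
  steps=[
    [1,0,0,0.04,0,0,0],
    [1,0,0,0.06,0,0,0],
    [1,0,0,0.06,0,0,0],
  ],
)

```text
time_s: 20.58
eef_pos: [568.5, 51.5, 34.0]
tool_rot: [-2.132, -2.307, -0.0]
contact_force: [-0.2, -0.6, -0.9]
finger_gap: 59.2
finger_force: 32.3
```

carry_out(
  steps=[
    [1,0,0,0.04,0,0,0],
    [1,0,0,0.04,0,0,0],
    [-1,0,0,0.04,0,0,0],
    [-1,0,0,0.04,0,0,0],
    [-1,0,0,0.04,0,0,0],
    [-1,0,0,-1.2,0,0,0],
    [-1,0,0,-3.6,0,0,0],
    [-1,0,0,-6,0,0,0],
    [-1,0,0,-7.6,0,0,0],
    [-1,0,0,-7.6,0,0,0],
    [-1,0,0,-7.6,0,0,0],
  ],
)

```text
time_s: 21.95
eef_pos: [567.8, 51.5, 223.2]
tool_rot: [-2.132, -2.306, 0.002]
contact_force: [0.1, -0.2, -0.4]
finger_gap: 85.8
finger_force: 0.0
```

Run:
```python
from h import *
f=cams.grab_frame('wrist')
u,w=proj(f,[(567.3,51.4,30)])[0]
im=cv2.resize(f['frame'][int(w)-50:int(w)+50,int(u)-60:int(u)+60],None,fx=6,fy=6,interpolation=cv2.INTER_NEAREST)
T=lambda P:((proj(f,P)-[int(u)-60-.5,int(w)-50-.5])*6).astype(np.int32)
for r,z,c in((35.5,6,(255,255,0)),(30.5,6,(255,255,0)),(30,66,(0,0,255)),(23,6,(255,0,255))):
    cv2.polylines(im,[T(np.array(cone(r,r,0,0))[:40]+[567.3,51.4,z])],True,c,1)
cv2.imwrite('pics/w8.png',im)
go(456.9,408,200,-.318)
```

```text
shift [14.56 -3.27  0.9 ] turn [-0.02  0.    2.84] pos [567.2  51.5 222.2] q6 -0.06460887372799652
```

View pics/w8.png

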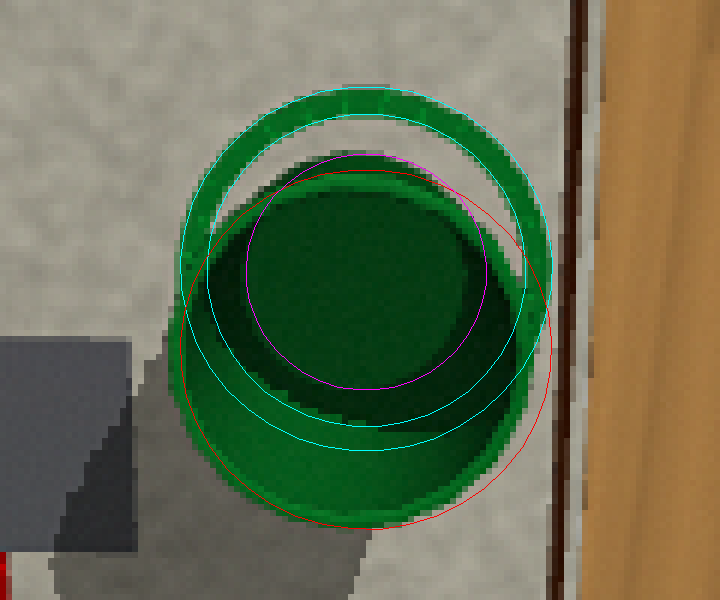

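carry_out(
  steps=[
    [-1,14.5,-3.3,0.9,0,0,2.84],
    [-1,14.5,-3.3,0.9,0,0,2.84],
    [-1,14.5,-3.3,0.9,0,0,2.84],
    [-1,14.5,-3.3,0.9,0,0,2.84],
    [-1,14.5,-3.3,0.9,0,0,2.84],
    [-1,14.5,-3.3,0.9,0,0,2.84],
    [-1,14.5,-3.3,0.9,0,0,2.84],
    [-1,14.5,-3.3,0.9,0,0,2.84],
    [-1,14.5,-3.3,0.9,0,0,2.84],
  ],
)

```text
time_s: 23.12
eef_pos: [457.9, 404.7, 200.5]
tool_rot: [2.546, 1.84, -0.003]
contact_force: [0.7, -0.1, 0.2]
finger_gap: 85.1
finger_force: 0.0
```

Run:
```python
from h import *
f=cams.grab_frame('wrist')
u,w=proj(f,[(456.9,408,15)])[0];print(u,w)
c=fit(f,'truck','grey',(u-52,w-36,u+52,w+36),0,(457,408,-.318));print(c)
im=cv2.resize(f['frame'][int(w)-45:int(w)+45,int(u)-60:int(u)+60],None,fx=6,fy=6,interpolation=cv2.INTER_NEAREST)
P=np.array(M['truck'])@R.from_euler('z',c[2]).as_matrix().T+[c[0],c[1],0]
h=cv2.convexHull(proj(f,P).astype(np.float32))[:,0]
cv2.polylines(im,[((h-[int(u)-60-.5,int(w)-45-.5])*6).astype(np.int32)],True,(0,255,0),1)
cv2.imwrite('pics/w9.png',im)
go(c[0],c[1],4,c[2])
```

```text
252.93551106553798 164.63623887208612
[ 4.56801e+02  4.06847e+02 -3.50000e-01  8.99000e-01]
shift [ 0.07 -0.08  7.88] turn [-0.    0.01  0.22] pos [458.2 404.7 200.9] q6 0.9724472525083647
```

View pics/w9.png

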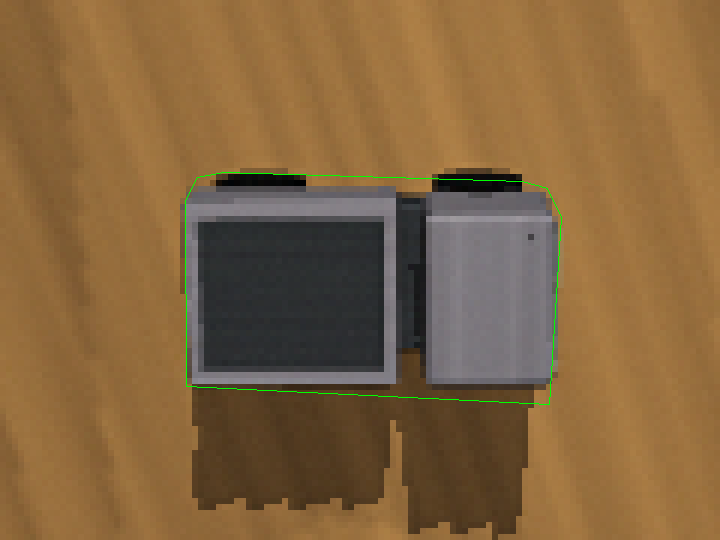

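carry_out(
  steps=[
    [-1,0.1,-0.06,2.4,0,0,0],
    [-1,0.1,-0.06,4.8,0,0,0],
    [-1,0.1,-0.06,7,0,0,0],
    [-1,0.1,-0.06,7.7,0,0,0],
    [-1,0.1,-0.06,7.95,0,0,0],
    [-1,0.1,-0.06,7.95,0,0,0],
  ],
)

```text
time_s: 23.92
eef_pos: [458.9, 410.1, 4.7]
tool_rot: [-2.545, -1.841, -0.005]
contact_force: [0.4, 0.1, -0.9]
finger_gap: 85.5
finger_force: 0.0
```

carry_out(
  steps=[
    [-1,-0.08,-0.03,0.08,0,0,0],
    [-1,-0.08,-0.03,0.08,0,0,0],
    [1,-0.08,-0.03,0.08,0,0,0],
    [1,-0.08,-0.03,0.08,0,0,0],
    [1,-0.08,-0.03,0.08,0,0,0],
    [1,-0.08,-0.03,0.08,0,0,0],
  ],
  squeeze=60,
)

```text
time_s: 24.68
eef_pos: [456.4, 408.2, 1.8]
tool_rot: [-2.545, -1.842, -0.002]
contact_force: [-0.6, 0.2, 5.6]
finger_gap: 60.7
finger_force: 65.5
```

Run:
```python
from h import *
go(468.7,9.2,100,.078)
```

```text
shift [-15.     5.46  -3.95] turn [ 0.01 -0.01 -2.83] pos [456.4 408.2   1.8] q6 0.9762524730895751
```

carry_out(
  steps=[
    [1,0,0,-2.2,0,0,0],
    [1,-1.5,0.5,-4.5,0,0,-0.5],
    [1,-3.7,1.3,-4.6,0,0,-1.5],
    [1,-6,2.2,-4.6,0,0,-2.83],
    [1,-8.3,3,-4.6,0,0,-2.83],
    [1,-10.6,3.9,-4.6,0,0,-2.83],
    [1,-12.9,4.7,-4.6,0,0,-2.83],
    [1,-15,5.46,-4.6,0,0,-2.83],
    [1,-15,5.46,-4.6,0,0,-2.83],
    [1,-15,5.46,-4.6,0,0,-2.83],
    [1,-15,5.46,-4.6,0,0,-2.83],
  ],
)

```text
time_s: 26.05
eef_pos: [467.9, 9.9, 115.5]
tool_rot: [-2.131, -2.307, 0.0]
contact_force: [-0.6, 0.3, -0.6]
finger_gap: 60.8
finger_force: 65.9
```

Run:
```python
from h import *
go(468.7,9.2,10,.078);s=monitor.get_state();print(s['finger_gap'],s['contact_force'])
```

```text
shift [-0.03  0.03  4.22] turn [-0.   -0.    0.01] pos [467.9   9.9 115.5] q6 -0.15138158298145074
60.76334040466816 [-0.55470853  0.28548048 -0.63957986]
```

carry_out(
  steps=[
    [1,-0.03,0.03,1.5,0,0,0],
    [1,-0.03,0.03,3,0,0,0],
    [1,-0.03,0.03,3.9,0,0,0],
    [1,-0.03,0.03,4.15,0,0,0],
    [1,-0.03,0.03,4.15,0,0,0],
    [1,-0.03,0.03,4.15,0,0,0],
  ],
)

```text
time_s: 26.8
eef_pos: [470.3, 8.3, 13.1]
tool_rot: [2.132, 2.305, 0.002]
contact_force: [-0.3, 0.6, -1.0]
finger_gap: 60.8
finger_force: 65.9
```

Run:
```python
from h import *
go(468.7,9.2,7.8,.078)
```

```text
shift [ 0.04 -0.06  0.21] turn [0.02 0.   0.  ] pos [470.3   8.3  13.1] q6 -0.15302007632475534
```

carry_out(
  steps=[
    [1,0.04,-0.03,0.1,0,0,0],
    [1,0.04,-0.03,0.16,0,0,0],
    [1,0.04,-0.03,0.2,0,0,0],
    [1,0.04,-0.03,0.2,0,0,0],
  ],
)

```text
time_s: 27.3
eef_pos: [468.5, 8.9, 7.8]
tool_rot: [-2.134, -2.305, 0.0]
contact_force: [-1.2, 0.2, 4.1]
finger_gap: 60.8
finger_force: 66.8
```

Touching lightly and centred; release, rise, look.

carry_out(
  steps=[
    [-1,0,0,0,0,0,0],
    [-1,0,0,0,0,0,0],
    [-1,0,0,0,0,0,0],
    [-1,0,0,0,0,0,0],
    [-1,0,0,-1,0,0,0],
    [-1,0,0,-3,0,0,0],
    [-1,0,0,-5.4,0,0,0],
    [-1,0,0,-7.8,0,0,0],
    [-1,0,0,-8.4,0,0,0],
    [-1,0,0,-8.4,0,0,0],
    [-1,0,0,-8.4,0,0,0],
  ],
)

```text
time_s: 28.68
eef_pos: [466.4, 9.1, 214.6]
tool_rot: [-2.131, -2.303, 0.005]
contact_force: [-0.4, 0.9, -0.7]
finger_gap: 85.1
finger_force: 0.0
```

Run:
```python
from h import *
f=cams.grab_frame('wrist')
im=cv2.resize(f['frame'][90:260,180:350],None,fx=3.5,fy=3.5,interpolation=cv2.INTER_NEAREST)
T=lambda P:((proj(f,P)-[180-.5,90-.5])*3.5).astype(np.int32)
w=lambda P,x,y,z:np.array(P)@R.from_euler('z',.078).as_matrix().T+[x,y,z]
sq=lambda a,b,z:[[a,b,z],[-a,b,z],[-a,-b,z],[a,-b,z]]
cv2.polylines(im,[T(w(sq(56,22,0),468.7,9.2,6))],True,(255,255,0),1)
cv2.polylines(im,[T(w(sq(31,16,28),468.7,9.2,6))],True,(0,255,0),1)
cv2.polylines(im,[T(w(sq(23,23,46),472.2,-42.6,6))],True,(0,255,0),1)
cv2.polylines(im,[T(np.array(cone(23,23,0,0))[:40]+[465.2,61.3,52])],True,(0,255,0),1)
cv2.imwrite('pics/w10.png',im)
f2=cams.grab_frame('wrist');u,v=proj(f2,[(679,-41,30)])[0];print(u,v)
print(top('arch','yellow',(403,234),0,-.06,True,26))
go(679,-41,200,-.06)
```

```text
442.9511512590635 226.53174858583503
[ 6.94113e+02 -4.90420e+01 -4.27000e-01  6.80000e-01]
shift [-2.65  8.31  0.55] turn [-0.03 -0.    0.98] pos [466.7   9.1 214.7] q6 -0.15118293985124487
```

View pics/w10.png

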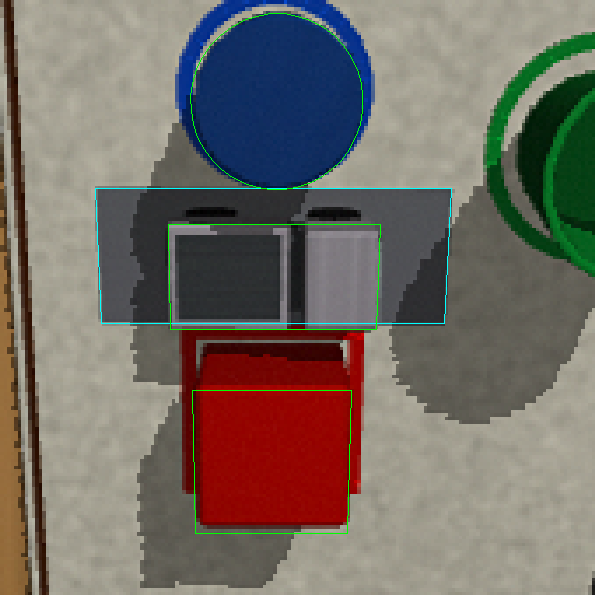

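carry_out(
  steps=[
    [-1,-2.6,8.3,0,0,0,0.98],
    [-1,-2.6,8.3,0,0,0,0.98],
    [-1,-2.6,8.3,0,0,0,0.98],
    [-1,-2.6,8.3,0,0,0,0.98],
    [-1,-2.6,8.3,0,0,0,0.98],
    [-1,-2.6,8.3,0,0,0,0.98],
    [-1,-2.6,8.3,0,0,0,0.98],
  ],
)

```text
time_s: 29.7
eef_pos: [678.7, -39.3, 216.6]
tool_rot: [-2.285, -2.154, 0.002]
contact_force: [-1.4, 0.2, -0.0]
finger_gap: 85.4
finger_force: 0.0
```

Run:
```python
from h import *
f=cams.grab_frame('wrist')
c=fit(f,'arch','yellow',(150,20,370,330),0,(679,-41,-.06));print(c)
im=f['frame'].copy()
P=np.array(M['arch'])@R.from_euler('z',c[2]).as_matrix().T+[c[0],c[1],0]
q=proj(f,P)
for k in(0,6): cv2.polylines(im,[q[[k,k+1,k+3,k+5,k+4,k+2]].astype(np.int32)],True,(255,0,0),1)
cv2.imwrite('pics/w11.png',cv2.resize(im[40:330,140:380],None,fx=2,fy=2))
go(c[0],c[1],20,c[2])
```

```text
[ 7.25569e+02  9.66600e+00 -7.53000e-01  4.78000e-01]
shift [2.07 1.75 7.88] turn [-0.01  0.    4.97] pos [679.  -39.4 217. ] q6 -0.06285698023996544
```

View pics/w11.png

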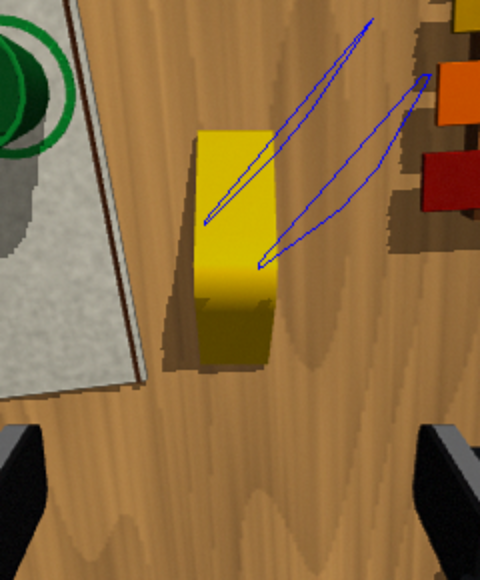

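Run:
```python
from h import *
f=cams.grab_frame('wrist')
c=fit(f,'arch','yellow',(220,95,290,240),0,(679,-41,-.06));print(c)
m=mask(f['frame'],'yellow')[95:240,220:290];vv,uu=np.nonzero(m);print(uu.min()+220,uu.max()+220,vv.min()+95,vv.max()+95)
# with low base: corner pts far base edge & near base edge
for u,v in((198,130),(273,130),(199,363),(268,363)): print(ray(f,u/2+140,v/2+40,0).round(1))
go(c[0],c[1],20,c[2])
```

```text
[ 6.80459e+02 -4.37270e+01 -5.80000e-02  9.71000e-01]
236 278 105 221
[665.3  23.7   0. ]
[706.   21.3   0. ]
[ 655.8 -113.1    0. ]
[ 697.8 -115.5    0. ]
shift [-0.17  0.06  7.89] turn [-0.   -0.   -0.01] pos [679.2 -39.4 217.3] q6 -0.062823413612804
```

carry_out(
  steps=[
    [-1,-0.21,0.04,2.4,0,0,0],
    [-1,-0.21,0.04,4.8,0,0,0],
    [-1,-0.21,0.04,6.9,0,0,0],
    [-1,-0.21,0.04,7.8,0,0,0],
    [-1,-0.21,0.04,7.9,0,0,0],
    [-1,-0.21,0.04,7.9,0,0,0],
  ],
)

```text
time_s: 30.55
eef_pos: [683.0, -45.3, 22.1]
tool_rot: [2.284, 2.152, 0.004]
contact_force: [-0.1, 0.0, -0.2]
finger_gap: 85.1
finger_force: 0.0
```

Run:
```python
from h import *
go(680.4,-44.8,19,-.06)
```

```text
shift [ 0.01 -0.11  0.12] turn [0.03 0.   0.  ] pos [683.  -45.3  22.1] q6 -0.07043687254100382
```

carry_out(
  steps=[
    [-1,0.01,-0.08,0.12,0,0,0],
    [-1,0.01,-0.08,0.12,0,0,0],
    [1,0.01,-0.08,0.12,0,0,0],
    [1,0.01,-0.08,0.12,0,0,0],
    [1,0.01,-0.08,0.12,0,0,0],
    [1,0.01,-0.08,0.12,0,0,0],
    [1,0.01,-0.08,0.12,0,0,0],
  ],
  squeeze=60,
)

```text
time_s: 31.42
eef_pos: [679.4, -44.8, 16.9]
tool_rot: [2.286, 2.154, 0.001]
contact_force: [1.1, 0.7, 2.1]
finger_gap: 39.3
finger_force: 61.4
```

Run:
```python
from h import *
go(468.7,9.2,140,.078)
```

```text
shift [ 1.66 -8.54 -4.93] turn [ 0.01  0.   -0.98] pos [679.4 -44.8  16.9] q6 -0.07028047706541936
```

carry_out(
  steps=[
    [1,0,0,-2.2,0,0,0],
    [1,0,0,-4.6,0,0,0],
    [1,0.5,-2.2,-5,0,0,-0.4],
    [1,0.9,-4.5,-5,0,0,-0.98],
    [1,1.3,-6.7,-5,0,0,-0.98],
    [1,1.66,-8.54,-5,0,0,-0.98],
    [1,1.66,-8.54,-5,0,0,-0.98],
    [1,1.66,-8.54,-5,0,0,-0.98],
    [1,1.66,-8.54,-5,0,0,-0.98],
  ],
)

```text
time_s: 32.55
eef_pos: [469.9, 9.1, 142.0]
tool_rot: [2.133, 2.304, 0.002]
contact_force: [-0.7, -0.0, -1.4]
finger_gap: 39.6
finger_force: 61.2
```

Run:
```python
from h import *
go(468.7,9.2,72,.078);p=monitor.get_state()['eef_pos']
z=p[2]-16.9
for n in('side','wrist'):
    f=cams.grab_frame(n);q=proj(f,[(468,9,z+30)])[0];print(n,q)
    s=45 if n=='side' else 140
    print(fit(f,'arch','yellow',(max(0,q[0]-s),max(0,q[1]-s),q[0]+s,q[1]+s),z,(p[0],p[1],.078)))
    if n=='side': print(fit(f,'arch','yellow',(q[0]-s,q[1]-s,q[0]+s,q[1]+s),z,(p[0],p[1],.078),False))
```

```text
shift [ 0.01 -0.05  2.8 ] turn [ 0.01  0.   -0.01] pos [469.9   9.1 142. ] q6 -0.1503556518086439
side [239.5466089  150.31206118]
[ 4.73868e+02  1.19840e+01 -3.20000e-02  9.17000e-01]
[4.70338e+02 1.25600e+01 7.80000e-02 8.73000e-01]
wrist [251.43468149 268.81075661]
[4.69375e+02 9.25100e+00 7.60000e-02 9.21000e-01]
```

carry_out(
  steps=[
    [1,0.01,-0.04,1.4,0,0,0],
    [1,0.01,-0.04,2.3,0,0,0],
    [1,0.01,-0.04,2.65,0,0,0],
    [1,0.01,-0.04,2.75,0,0,0],
    [1,0.01,-0.04,2.75,0,0,0],
    [1,0.01,-0.04,2.75,0,0,0],
  ],
)

```text
time_s: 33.4
eef_pos: [468.2, 9.5, 73.7]
tool_rot: [2.133, 2.305, 0.002]
contact_force: [-0.1, 0.7, -1.0]
finger_gap: 39.1
finger_force: 61.3
```

Run:
```python
from h import *
go(468.8,9.3,68.9,.078)
```

```text
shift [-0.01  0.02  0.19] turn [ 0.01  0.   -0.  ] pos [468.2   9.5  73.7] q6 -0.15011843301497274
```

carry_out(
  steps=[
    [1,0,0.02,0.08,0,0,0],
    [1,0,0.02,0.14,0,0,0],
    [1,0,0.02,0.18,0,0,0],
    [1,0,0.02,0.18,0,0,0],
  ],
)

```text
time_s: 33.9
eef_pos: [467.8, 9.6, 68.8]
tool_rot: [-2.134, -2.306, 0.0]
contact_force: [-1.7, 0.1, 5.1]
finger_gap: 39.1
finger_force: 61.7
```

carry_out(
  steps=[
    [0.2,0,0,0,0,0,0],
    [-0.3,0,0,0,0,0,0],
    [-0.8,0,0,0,0,0,0],
    [-0.8,0,0,0,0,0,0],
    [-0.8,0,0,-1,0,0,0],
    [-0.8,0,0,-2.5,0,0,0],
    [-1,0,0,-4.5,0,0,0],
    [-1,0,0,-6.8,0,0,0],
    [-1,-1,0,-7,0,0,0],
    [-1,-1,0,-7,0,0,0],
    [-1,-1,0,-7,0,0,0],
  ],
)

```text
time_s: 35.28
eef_pos: [468.7, -15.0, 242.2]
tool_rot: [-2.133, -2.303, 0.001]
contact_force: [-0.5, 0.1, -0.4]
finger_gap: 85.4
finger_force: 0.0
```

Run:
```python
from h import *
f=cams.grab_frame('wrist');g=cams.grab_frame('side')
print(fit(f,'arch','yellow',(180,60,340,330),52,(468.8,9.3,.078)))
a=cv2.resize(f['frame'][60:320,140:420],(420,390));b=cv2.resize(g['frame'][130:230,190:290],(380,390))
cv2.imwrite('pics/w12.png',np.hstack([a,b]))
```

```text
[4.67436e+02 1.09820e+01 8.00000e-02 9.78000e-01]
```

View pics/w12.png

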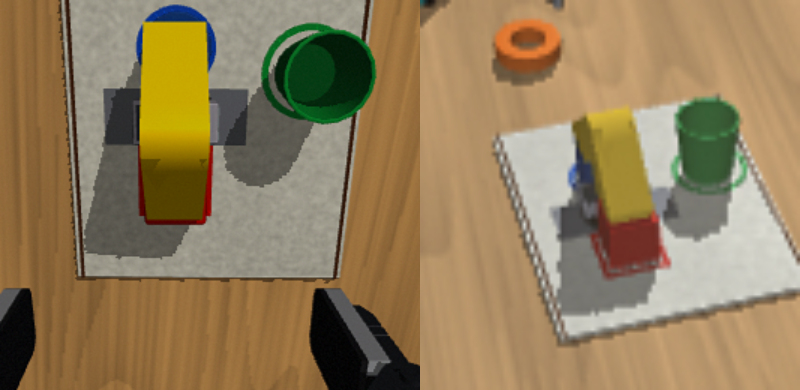

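The combined wrist and side view shows the arch bridging both posts over the truck. The cup is upright on its ring, and the gripper is clear.

```bash
python3 -c "
from cell import order
print(order.hand_in())"
```

```text
the job is handed in; nothing more can be done
None
```

The gateway is built in the order asked and handed in at about 35 s: cube, cylinder, truck and arch measured within about 2 mm of centre, but the green cup is about 2.5 mm off its ring's centre after one correction.

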